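# Hook the door spring of the mini cabinet onto its post

### The arm

A 6-joint arm with a two-finger parallel gripper is mounted at the origin on the work surface. World frame = base frame: x ahead of the robot, y to its left, z up, the work surface at z = 0. Lengths are in m, angles in degrees, forces in N, time in s.
With the tool pointing down it reaches from about 0.375 to 0.9 m from the base axis. Payload 3.1 kg.
Tool frame: the origin (TCP) lies midway between the tips of the shut fingers; the grasp point (between the pads) lies bot.hold_point_z behind it (bot.hold_point_z is the distance from the TCP to the grasp point, in m); z points along the fingers, y is the direction in which the jaws open and shut (so a half turn about z gives the same grasp; the last joint's range is limited). The gripper opens to 87 mm and grips with 3 to 60 N. Pads are 19 mm wide; open, the fingers measure 117 mm over their backs; the gripper's body (75 mm by 190 mm) begins 51 mm behind the grasp point.
Start: joints at [63.57, 30.224, 82.088, -0, 67.689, -10.227], TCP at [0.174, 0.6, 0.223] pointing down, gripper open.
Joint ranges: [-176.69, 176.69], [-43.24, 126.21], [12.49, 139.97], [-82, 262], [0, 151.66], [-163.58, 163.58]. Speed limits (degrees/s): [159.86, 159.86, 180, 180, 180, 180].

### API

Orientations are given as a 3x3 rotation matrix whose columns are the frame's x, y, z axes.
In Python, from rig import bot, vision gives the robot as it stands.
- The arm moves only by the shell command python3 -m inch 'ROWS'. ROWS is JSON, a list of rows, each a list of 5 numbers: the finger opening in mm, from 0 to 87, then the shift along the tool's x, y, z in mm, then the turn about the tool's z in rad. In form: [[hand, dx, dy, dz, roll], ...]. A call has 1 to 8 rows; each row is the pose to reach, as a shift and turn from the pose measured when the call began, along the tool's axes at that moment; what a row does not reach only later rows make up. A row lasts 1/10 s, in which the tool goes at most 50 mm and 8.59 degrees, less where a joint would pass 70% of its speed; a pose out of reach is approached as far as the arm can. A call with a gripper value outside its range is refused whole. The fingers move at their own pace and stop on an object; the grip force is fixed at half the most. Time passes only in rows, so rows that repeat a pose let the fingers close. It gives the time, the measured TCP pose, the force and the opening at its end, in the units of the state.
- bot.read_state(): the state, without advancing time (a new reading comes with each control period).
- vision.capture(name): name is "scene" or "top" or "wrist"; returns (picture, depth): 400x640x3 uint8, red, green, blue; 400x640 float32, m along the optical axis (not along the pixel's ray), 0 where there is no reading.
- vision.camera_model(name): a dict with "intrinsics" (3x3 intrinsics, pixels), "camera_from_world" (4x4, takes a point from world to camera coordinates). Camera axes: x right, y down, z forward; pixel columns grow to the right and rows downward; lengths in m; the calibration is good to about 2 mm. A picture is of the moment at which its call begins: read the wrist's pose just before it. camera_model takes no time and is no camera call; for the wrist camera it gives the pose at the moment of the call.
- bot.hand_in(): hands the job in, once; it reports no verdict.
The state is a dict: "time_s": time; "joint_positions": joint angles; "qvel": joint speeds; "tau": joint torques, N m; "position": TCP position; "tcp_rot": TCP orientation; "force": force on the tool from outside, world axes, zero at the start; "moment": the same for the moment, N m; "opening": opening from 0.0 (shut) to 1.0 (fully open).
Only numpy, scipy, OpenCV 4.12 (cv2) and the standard library are available. Lean on these libraries where they do the work, as an engineer would, in place of code of your own. Each camera call takes 0.05 s, during which the arm holds its last target. There are 200 camera calls.

### The job

With the spring puller from the wooden stand, stretch the closing spring on top of the white mini cabinet and hook its end link fully down over the anchor post (feel or look for where along its plate the post is clamped), so that the spring draws the door shut. Work gently and do not overstretch the spring, keep the gripper itself off the cabinet and its spring, then put the puller back in its stand, seated and let go, and leave the other things alone.

Things in the scene. Friction and masses are not known exactly. Their poses are not given: they have to be found in the camera images.
- cabinet: white plastic mini cabinet, fixed to the counter, 180 (x) x 220 (y) x 150 mm high; origin at the centre of its underside, x towards its back, the door is on its -x face; its flat top, 150 mm up, carries the anchor post and the spring
- door (a joint): angle of the swing door (rad): 0 shut, grows as it opens outwards; hinge upright on the cabinet's +y front edge. It starts ajar; it moves with little friction and the taut spring pulls it shut
- spring_tail (a point): the pivot that ties the spring to the bracket at the middle of the door's top edge, 110 mm from the hinge, 164 mm above the counter; it moves with the door (door shut: at x = -97, y = 0 mm in the cabinet's frame). The spring turns freely sideways here and can be lifted (up to 0.5 rad), and rests level, clear of the cabinet top. Steel coil, 14 mm thick, 60 mm long at rest; it starts to stretch at 2 N and needs 0.17 N more per mm
- link: flat steel end link of the spring, like a short ladder: 46 long (x), 21 wide, 4 mm thick, lying flat with its underside 12 mm above the cabinet's top. x points away from the coil; origin at the coil end, at half thickness. Along x: crossbar 4, anchor window 14, crossbar 4, pull window 20, crossbar 4 mm; both windows 13 mm wide. The anchor window goes over the post, the pull window is for the puller
- link_seat (a point): point of the link, 15 mm from its coil end at half thickness, where the post's axis lies when the link is hooked round the stem, its middle crossbar on the stem's far side; 83 mm from spring_tail at rest, 123 mm when hooked with the door shut (about 9 N). More than 146 mm (13 N) overstretches the spring
- link_pull (a point): centre of the pull window, at half the link's thickness, 17 mm beyond link_seat
- plate (a point): centre of the dark cross plate (26 x 60 mm, long in the cabinet's y) on the cabinet's top, at x = 26, y = 0 mm in the cabinet's frame. The steel anchor post is clamped tight on it, within 13 mm either side along y, at x = 26 mm exactly; its place is not measured: find it by touch or sight. Above the top: boss 18 mm across up to 10 mm, stem 6 mm up to 22.5, head 10 mm across up to 25 mm
- puller: spring puller (90 g) standing upright in the stand. Origin on its axis at the underside of its hook, z up, x along the hook's toe. Shank 6 x 6 mm; toe 3 mm thick reaching to 7 mm from the axis in +x; above it a round shoulder 17 mm across, underside at 9 mm, top at 13 mm, which stops on the link's top when the hook is in the pull window; shaft 10 mm across; round guard 40 mm across from 30 to 35 mm; black square handle 18 x 18 mm from 35 to 95 mm, flats facing x and y
- stand: wooden block 80 x 80 x 42 mm, fixed; origin at the centre of its underside. A square through-hole 27 mm wide in the middle takes the hook and shaft; the puller's guard rests on its top (puller origin 12 mm above the counter)
- tumbler: stainless steel tumbler 72 mm across, 110 mm high, bystander; origin at the centre of its underside
- dish: yellow ceramic dish 104 mm across, 32 mm high, bystander; origin at the centre of its underside
- puzzle: wooden puzzle cube 57 mm, bystander; origin at the centre of its underside
- highlighter: purple highlighter lying flat, 120 x 18 x 14 mm, bystander; origin at the centre of its underside
Things that resemble listed ones, but are neither listed nor needed, are in the scene too. What is shaped like the stand but black or blue is not meant.

How it is judged (in metres and radians):
On the way, in this order (a step that is already met when the one before it is completed fails the run):
1. the puller, hooked in the link, stretches the spring by 20 mm or more (distance between link_seat and spring_tail above 0.103 m and contact force between puller and link above 3 N), for 0.1 s.
2. the link hangs on the post under the spring's pull, the puller no longer bearing on it (distance between link_seat and spring_tail above 0.115 m and z of link_seat in the frame of cabinet below 0.169 m and contact force between puller and link below 0.5 N), for 0.2 s.
At the end, for the whole second after the job is handed in: the link is hooked down over the post by its anchor window (link_seat over 115 mm from spring_tail and under 169 mm above the counter); the door is shut (under 0.03 rad); the puller stands in its stand (within 8 mm of centre, origin under 15 mm high, tilt under 0.06 rad); all at rest (distance between link_seat and spring_tail above 0.115 m and z of link_seat in the frame of cabinet below 0.169 m and value of joint door below 0.03 rad and linear speed of each of link, puller below 0.01 m/s and horizontal distance between puller and stand below 0.008 m and height (world z) of puller below 0.015 m and angle between puller's own z axis and vertical below 0.06 rad); the robot touches nothing.
It fails at once if the spring is overstretched (link_seat more than 146 mm from spring_tail) (distance between link_seat and spring_tail above 0.146 m).
It fails at once if the puller bears on the cabinet, its spring or its post with more than 25 N (contact force between puller and cabinet above 25 N).
It fails at once if the robot itself touches the spring's link or the cabinet (contact force between any of the fingers, the arm and link above 1 N or contact force between any of the fingers, the arm and cabinet above 1 N).
It fails at once if a bystander is moved by more than 15 mm (distance of any of tumbler, dish, puzzle, highlighter from where it was at the start of the episode above 0.015 m).
It also fails if it takes over 72 s, if anything falls off the work surface, if the arm or the gripper's body presses on something with over 40 N, if the wrist force passes 120 N, or if a joint passes its speed limit or range.

## Working session

There is one attempt and no reset: what is moved stays moved. The work goes in short steps, Python scripts to look and compute and a shell command to move; the robot and the scene stay as the last step left them, time stands still between calls to the robot, and variables do not carry over. Pictures are saved under pics/ and viewed, about 8 in all and at most 12, crops included, and the job is handed in when it is done.

```bash
ls; mkdir -p pics; cat > h.py <<'E'
import numpy as np,cv2
from rig import bot,vision
def cap(n,f=None):
    m=vision.camera_model(n);p,d=vision.capture(n)
    if f: cv2.imwrite(f,p[:,:,::-1])
    return p,d,m
def world(d,m,u,v,dep=None):
    K=np.array(m["intrinsics"]);T=np.linalg.inv(np.array(m["camera_from_world"]))
    z=d[int(v),int(u)] if dep is None else dep
    return (T@np.r_[np.linalg.inv(K)@[u,v,1]*z,1])[:3]
def cloud(d,m):
    K=np.array(m["intrinsics"]);T=np.linalg.inv(np.array(m["camera_from_world"]))
    v,u=np.indices(d.shape);P=np.stack([(u-K[0,2])/K[0,0]*d,(v-K[1,2])/K[1,1]*d,d],-1)
    return P@T[:3,:3].T+T[:3,3]
def atz(m,u,v,zw):
    K=np.array(m["intrinsics"]);T=np.linalg.inv(np.array(m["camera_from_world"]))
    r=T[:3,:3]@np.linalg.inv(K)@[u,v,1];o=T[:3,3]
    return o+r*(zw-o[2])/r[2]
def proj(m,P):
    q=np.array(m["camera_from_world"])@np.r_[P,1];q=np.array(m["intrinsics"])@q[:3];return q[:2]/q[2]
E
python3 - <<'E'
from h import *
s=bot.read_state();print(s,bot.hold_point_z)
a,d,m=cap("scene");b,d2,m2=cap("top")
np.savez("first.npz",a=a,d=d,b=b,d2=d2)
import pickle;pickle.dump((m,m2),open("m.pkl","wb"))
cv2.imwrite("pics/a.png",a[:,:,::-1]);cv2.imwrite("pics/b.png",b[:,:,::-1])
E
```

```text
pics
{'time_s': 0.0, 'joint_positions': array([ 6.35692909e+01,  3.02782892e+01,  8.21557414e+01, -9.16147686e-04,
        6.76892410e+01, -1.02273096e+01]), 'qvel': array([-0.0524402 , -0.08985663,  0.04800496,  0.04563751, -0.02326084,
        0.02643731]), 'tau': array([-1.18197135e-03, -4.40045357e+01, -1.76589882e+01,  6.33806898e-02,
        5.83236536e-02, -1.63549607e-04]), 'position': array([0.17405227, 0.59951817, 0.22158247]), 'tcp_rot': array([[-9.60278655e-01,  2.79041238e-01, -9.44415464e-04],
       [ 2.79042594e-01,  9.60276780e-01, -1.93318860e-03],
       [ 3.67460899e-04, -2.11993189e-03, -9.99997685e-01]]), 'force': array([ 0.38861673,  0.83989457, -0.11763907]), 'moment': array([-0.03922693,  0.00563525,  0.02803153]), 'opening': 1.0024917049377542} 0.0187
```

View pics/a.png

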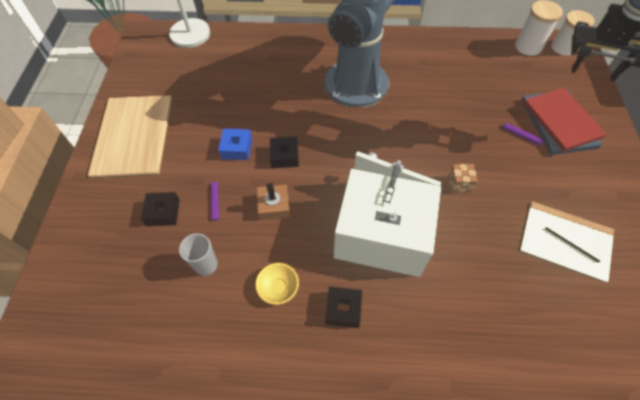

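View pics/b.png

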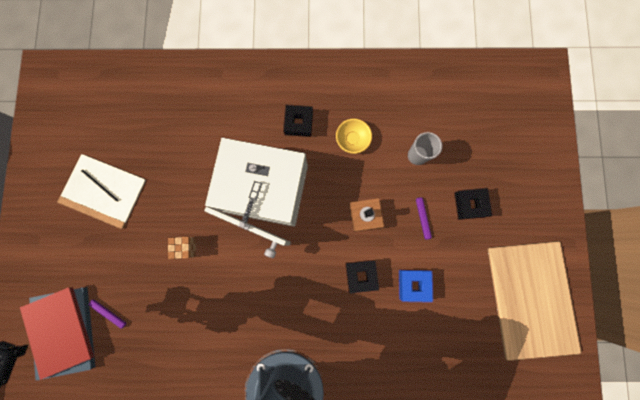

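```bash
python3 - <<'E'
from h import *
import pickle
z=np.load("first.npz");m,m2=pickle.load(open("m.pkl","rb"))
C=cloud(z['d2'],m2);S=cloud(z['d'],m)
def rect(C,lo,hi,box,nm):
    q=C.reshape(-1,3);k=(q[:,2]>lo)&(q[:,2]<hi)&(q[:,0]>box[0])&(q[:,0]<box[1])&(q[:,1]>box[2])&(q[:,1]<box[3])
    p=q[k];r=cv2.minAreaRect((p[:,:2]*1000).astype(np.float32));print(nm,k.sum(),p.mean(0).round(4),r)
print("stand px",world(z['d2'],m2,355,215),"cab",world(z['d2'],m2,240,165),"puz",world(z['d2'],m2,178,245),"post",world(z['d2'],m2,251,168),"handle",world(z['d2'],m2,367,209))
w=world(z['d2'],m2,367,213);c=world(z['d2'],m2,260,180)
for nm,Q in(("top",C),("scene",S)):
    rect(Q,.142,.156,(c[0]-.16,c[0]+.16,c[1]-.16,c[1]+.16),nm+" cab")
    rect(Q,.038,.046,(w[0]-.07,w[0]+.07,w[1]-.07,w[1]+.07),nm+" stand")
    rect(Q,.098,.112,(w[0]-.07,w[0]+.07,w[1]-.07,w[1]+.07),nm+" handle")
b=z['b'][120:270,190:400];a=z['a'][140:280,240:450]
o=np.zeros((600,800,3),np.uint8)
x=cv2.resize(b,None,fx=3.8,fy=3.8,interpolation=cv2.INTER_CUBIC);o[:570,:798]=x
cv2.imwrite("pics/c.png",o[:,:,::-1])
E
```

```text
stand px [ 0.47608382 -0.19109203  0.04289851] cab [0.59260812 0.10928723 0.15076658] puz [0.39053808 0.29221839 0.05832358] post [0.58307818 0.07929177 0.15892014] handle [ 0.48654237 -0.21725734  0.10329438]
top cab 6185 [0.5496 0.0707 0.1504] ((530.1837768554688, 76.02008056640625), (221.03602600097656, 235.2899932861328), 78.87480926513672)
top stand 660 [ 0.4783 -0.2225  0.0424] ((479.0677490234375, -222.51687622070312), (80.10811614990234, 80.1173095703125), 8.559505462646484)
top handle 50 [ 0.4798 -0.2223  0.107 ] ((479.872314453125, -222.5918731689453), (17.43324851989746, 17.43722915649414), 18.403772354125977)
scene cab 6674 [0.5573 0.0699 0.1504] ((530.6311645507812, 73.52655029296875), (220.19625854492188, 236.66505432128906), 78.93301391601562)
scene stand 589 [ 0.4833 -0.224   0.0426] ((479.6107482910156, -225.22454833984375), (82.09545135498047, 80.23270416259766), 8.486753463745117)
scene handle 56 [ 0.4829 -0.2246  0.1064] ((480.5815734863281, -225.5718994140625), (19.24209976196289, 17.692123413085938), 17.453554153442383)
```

View pics/c.png

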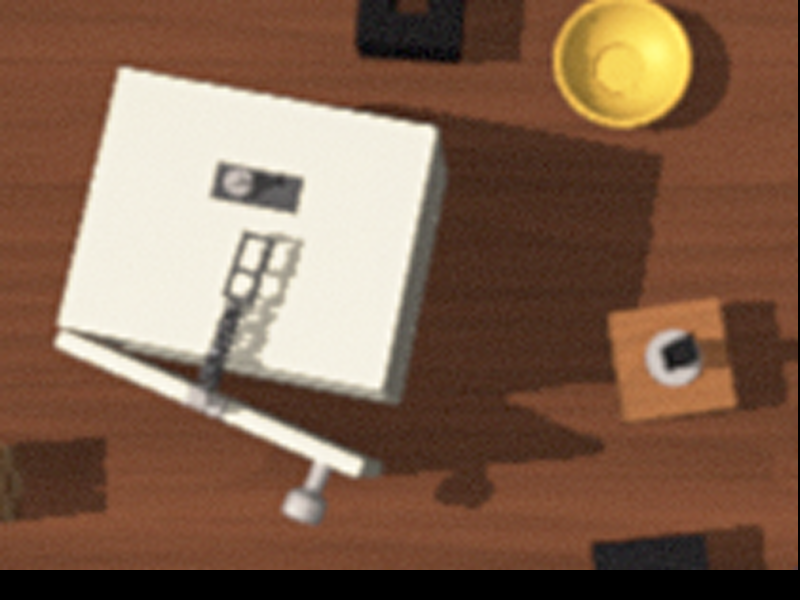

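```bash
cat >> h.py <<'E'
def rows(target,yaw=None):
    """print shift in tool mm and roll needed to reach TCP target; yaw= desired angle of tool y axis (deg, mod 180)"""
    s=bot.read_state();R=s["tcp_rot"];d=R.T@(np.array(target)-s["position"])*1000
    r=0
    if yaw is not None:
        cur=np.degrees(np.arctan2(R[1,1],R[0,1]));e=(yaw-cur+90)%180-90;r=-np.radians(e)
    print("tcp",s["position"].round(4),"yaw",np.degrees(np.arctan2(R[1,1],R[0,1])).round(2),"shift",d.round(1),"roll",np.round(r,3),"F",s["force"].round(1),"t",round(s["time_s"],2),"j6",s["joint_positions"][5].round(1),"open",round(s["opening"]*87,1))
E
python3 - <<'E'
from h import *
import pickle
m,m2=pickle.load(open("m.pkl","rb"))
for n,p in dict(BL=(120,68),BR=(438,128),FL=(60,328),FR=(390,400)).items():
    print(n,atz(m2,190+p[0]/3.8,120+p[1]/3.8,.15))
print("post",atz(m2,190+238/3.8,120+182/3.8,.175))
for p in((217,163),(303,180),(297,213),(211,197)): print("plate",atz(m2,190+p[0]/3.8,120+p[1]/3.8,.152))
mw=vision.camera_model("wrist");s=bot.read_state()
T=np.linalg.inv(mw["camera_from_world"]);print("cam in tool",s["tcp_rot"].T@(T[:3,3]-s["position"]),"\n",s["tcp_rot"].T@T[:3,:3],mw["intrinsics"])
rows([.5,.05,.40],-11.1+90)
E
```

```text
BL [0.66415878 0.15979513 0.15      ]
BR [ 0.6226303 -0.0565855  0.15     ]
FL [0.48658696 0.19177613 0.15      ]
FR [ 0.44027572 -0.02718126  0.15      ]
post [0.57981753 0.07200773 0.175     ]
plate [0.59783762 0.09105681 0.152     ]
plate [0.58633902 0.03306695 0.152     ]
plate [0.56391554 0.03650986 0.152     ]
plate [0.57462601 0.09428569 0.152     ]
cam in tool [ 0.07935033 -0.00046434 -0.16353545] 
 [[-3.61430190e-04 -9.58195210e-01 -2.86115028e-01]
 [ 9.99999527e-01 -6.04564972e-04  7.61446339e-04]
 [-9.02589359e-04 -2.86114618e-01  9.58194975e-01]] [[352.37907616   0.         325.08070392]
 [  0.         352.37907616 200.60034426]
 [  0.           0.           1.        ]]
tcp [0.1741 0.5996 0.2217] yaw 73.8 shift [-466.3 -437.2 -177.6] roll -0.089 F [-0.4  0.5 -0.6] t 0.1 j6 -10.2 open 87.2
```

```bash
python3 -m inch '[[87,-533,-397,-38,-0.09],[87,-533,-397,-38,-0.09],[87,-533,-397,-38,-0.09],[87,-533,-397,-38,-0.09],[87,-533,-397,-38,-0.09],[87,-533,-397,-38,-0.09],[87,-533,-397,-38,-0.09],[87,-533,-397,-38,-0.09]]'; python3 -c "
from h import *
rows([.575,.07,.26],79.1)"
```

```text
time_s: 0.9
position: [0.4157, 0.2797, 0.2451]
tcp_rot: [[-0.981, 0.192, -0.001], [0.192, 0.981, -0.002], [0.001, -0.002, -1.0]]
force: [1.2, 0.0, 0.7]
opening: 1.004
tcp [0.4157 0.2797 0.2451] yaw 78.96 shift [-196.5 -175.4  -14.7] roll -0.002 F [1.2 0.  0.7] t 0.9 j6 -57.7 open 87.3
```

```bash
python3 -m inch '[[87,-196,-175,-15,0],[87,-196,-175,-15,0],[87,-196,-175,-15,0],[87,-196,-175,-15,0],[87,-196,-175,-15,0],[87,-196,-175,-15,0],[87,-196,-175,-15,0],[87,-196,-175,-15,0]]'; python3 -c "
from h import *
import pickle
rows([.575,.07,.26],79.1)
a,d,m=cap('wrist','pics/w1.png');pickle.dump((a,d,m),open('w1.pkl','wb'))
rows([.479,-.224,.16],18)"
```

```text
time_s: 1.7
position: [0.5732, 0.0713, 0.2596]
tcp_rot: [[-0.981, 0.192, -0.004], [0.192, 0.981, -0.001], [0.004, -0.002, -1.0]]
force: [-0.6, 0.9, -0.4]
opening: 0.998
tcp [0.5732 0.0713 0.2596] yaw 78.95 shift [-2.  -0.9 -0.4] roll -0.003 F [-0.6  0.9 -0.4] t 1.7 j6 -82.9 open 86.8
tcp [0.5729 0.0719 0.2597] yaw 79.02 shift [  35.5 -308.2  100.4] roll 1.065 F [-0.2  1.  -0.3] t 1.75 j6 -82.9 open 87.3
```

View pics/w1.png

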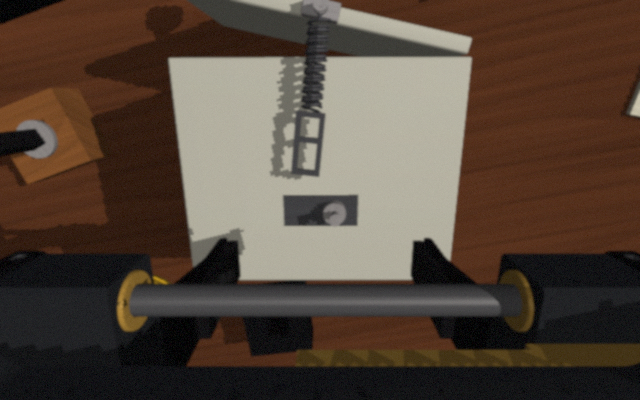

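```bash
python3 - <<'E'
from h import *
import pickle
a,d,m=pickle.load(open('w1.pkl','rb'))
FL=atz(m,470,57,.15);FR=atz(m,169,57,.15);BR=atz(m,192,280,.15);BL=atz(m,453,279,.15)
print("corners",FL,FR,BL,BR,"yaw",np.degrees(np.arctan2(*(FL-FR)[1::-1]))-90)
P=[atz(m,u,v,.152) for u,v in((284,196),(357,196),(284,226),(358,226))];pc=np.mean(P,0);print("plate",pc,[np.linalg.norm(P[0]-P[1]),np.linalg.norm(P[0]-P[2])])
h=atz(m,334,213,.175);y=np.radians(-11);c,s=np.cos(y),np.sin(y);R=np.array([[c,-s],[s,c]])
print("head",h,"rel plate",R.T@(h-pc)[:2], "depth z",world(d,m,334,213))
for n,p in dict(pull=(307,157),far=(306,173),tail=(320,12),nearbar=(312,112)).items():print(n,atz(m,*p,.164),world(d,m,*p))
C=cloud(d,m);k=(abs(C[...,2]-.15)<.003);q=C[k];print(q.mean(0))
crop=a[90:240,220:420];cv2.imwrite("pics/w1c.png",cv2.resize(crop,None,fx=4,fy=4,interpolation=cv2.INTER_CUBIC)[:,:,::-1])
E
```

```text
corners [0.48885419 0.19403699 0.15      ] [ 0.44709804 -0.01929354  0.15      ] [0.6654955  0.16565166 0.15      ] [ 0.62312135 -0.05636171  0.15      ] yaw -11.07474607201216
plate [0.58237796 0.06554881 0.152     ] [np.float64(0.05839064638731601), np.float64(0.02557338592511539)]
head [0.57832018 0.07668103 0.175     ] rel plate [-0.00610735  0.01015342] depth z [0.58051192 0.07642725 0.16839737]
pull [0.53520944 0.06471819 0.164     ] [0.53706772 0.06370233 0.15174908]
far [0.54687949 0.06149201 0.164     ] [0.54621924 0.06181214 0.16735711]
tail [0.44224663 0.09311811 0.164     ] [0.44299531 0.0930219  0.16762248]
nearbar [0.50424581 0.07489506 0.164     ] [0.50410404 0.07508667 0.1683858 ]
[0.54040223 0.07587028 0.151194  ]
```

View pics/w1c.png

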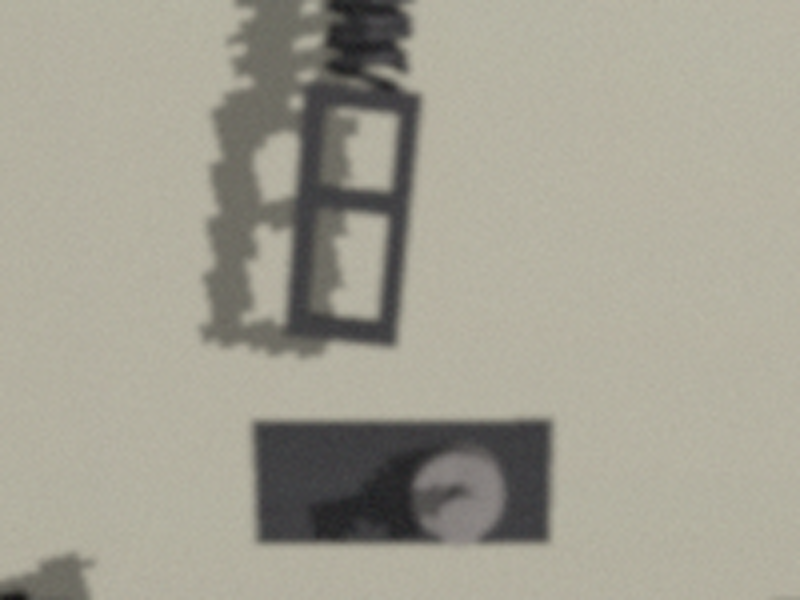

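```bash
python3 - <<'E'
from h import *
import pickle
a,d,m=pickle.load(open('w1.pkl','rb'));m2=pickle.load(open("m.pkl","rb"))[1]
y=np.radians(-11);c,s=np.cos(y),np.sin(y);R=np.array([[c,-s],[s,c]])
uv=np.array([(253,422),(551,421),(549,541),(258,542)])/4+[220,90]
for zp in(.150,.152,.154):
  pc=np.mean([atz(m,*p,zp) for p in uv],0)
  b=atz(m,220+458/4,90+495/4,.16);print(zp,pc,b,R.T@(b-pc)[:2])
post=pc[:2]+R@[0,.0105]
print("proj head",(proj(m,np.r_[post,.175])-[220,90])*4,"boss",(proj(m,np.r_[post,.16])-[220,90])*4)
p=atz(m,220+347/4,90+262/4,.164);f=atz(m,220+345/4,90+328/4,.164);n=atz(m,220+362/4,90+92/4,.164)
print("pull",p,"far bar",f,"near",n,"linkdir",np.degrees(np.arctan2(*(f-n)[1::-1])),np.linalg.norm(f-n))
rows([.479,-.224,.16],18)
E
```

```text
0.15 [0.58247909 0.06544745 0.15      ] [0.58398673 0.07637596 0.16      ] [-0.00060532  0.01101539]
0.152 [0.58184547 0.06559946 0.152     ] [0.58398673 0.07637596 0.16      ] [4.56592067e-05 1.09870689e-02]
0.154 [0.58121186 0.06575148 0.154     ] [0.58398673 0.07637596 0.16      ] [0.00069664 0.01095874]
proj head [457.57488663 517.04493093] boss [455.69171805 491.64462423]
pull [0.534082   0.06476687 0.164     ] far bar [0.54616815 0.06183405 0.164     ] near [0.50471961 0.07370192 0.164     ] linkdir -15.977888613543259 0.04311412619736223
tcp [0.5729 0.0719 0.2597] yaw 79.02 shift [  35.5 -308.2  100.4] roll 1.065 F [-0.2  1.  -0.3] t 1.75 j6 -82.9 open 87.3
```

```bash
python3 -m inch '[[87,35,-308,100,1.065],[87,35,-308,100,1.065],[87,35,-308,100,1.065],[87,35,-308,100,1.065],[87,35,-308,100,1.065],[87,35,-308,100,1.065],[87,35,-308,100,1.065],[87,35,-308,100,1.065]]'; python3 -c "
from h import *
rows([.480,-.2235,.053],18)
a,d,m=cap('wrist','pics/w2.png')
C=cloud(d,m).reshape(-1,3);k=(abs(C[:,2]-.105)<.006)&(abs(C[:,0]-.48)<.05)&(abs(C[:,1]+.224)<.05);p=C[k];print(k.sum(),p.mean(0),cv2.minAreaRect((p[:,:2]*1000).astype(np.float32)))"
```

```text
time_s: 2.55
position: [0.4781, -0.2244, 0.1594]
tcp_rot: [[-0.305, 0.952, -0.006], [0.952, 0.305, 0.0], [0.002, -0.006, -1.0]]
force: [1.4, 0.7, -0.7]
opening: 0.999
tcp [ 0.4781 -0.2244  0.1594] yaw 17.79 shift [1.000e-01 2.700e+00 1.064e+02] roll -0.004 F [ 1.4  0.7 -0.7] t 2.55 j6 -54.8 open 86.9
802 [ 0.47856074 -0.22194368  0.10741967] ((478.9074401855469, -222.9523468017578), (17.818931579589844, 17.92290496826172), 17.713102340698242)
```

View pics/w2.png

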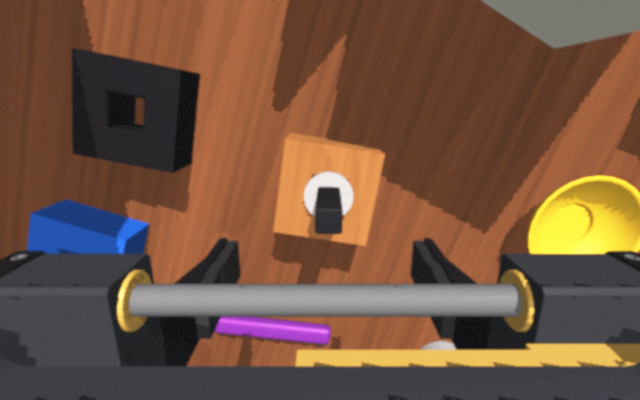

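```bash
python3 -m inch '[[87,1,1,50,0],[87,1,1,85,0],[87,1,1,106,0],[87,1,1,106,0],[10,1,1,106,0],[10,1,1,106,0],[10,1,1,106,0],[10,1,1,106,0]]';python3 -m inch '[[10,0,0,0,0],[10,0,0,0,0],[10,0,0,0,0]]'
```

```text
time_s: 3.4
position: [0.4795, -0.2218, 0.0552]
tcp_rot: [[-0.309, 0.951, -0.003], [0.951, 0.309, -0.001], [0.0, -0.003, -1.0]]
force: [0.1, -0.0, -0.8]
opening: 0.726
time_s: 3.7
position: [0.4795, -0.222, 0.0554]
tcp_rot: [[-0.309, 0.951, -0.003], [0.951, 0.309, -0.001], [0.0, -0.003, -1.0]]
force: [-0.4, -0.0, -0.7]
opening: 0.443
```

```bash
python3 -m inch '[[0,0,0,2,0],[0,0,0,2,0],[0,0,0,2,0],[0,0,0,2,0],[0,0,0,2,0],[0,0,0,2,0]]'; python3 -c "
from h import *
rows([.480,-.22,.26],18)"
```

```text
time_s: 4.3
position: [0.4794, -0.2219, 0.0533]
tcp_rot: [[-0.309, 0.951, -0.003], [0.951, 0.309, -0.001], [0.0, -0.003, -1.0]]
force: [-0.4, 0.5, -1.6]
opening: 0.208
tcp [ 0.4794 -0.2219  0.0533] yaw 17.98 shift [   1.7    0.5 -206.7] roll -0.0 F [-0.4  0.5 -1.6] t 4.3 j6 -54.7 open 18.1
```

```bash
python3 -m inch '[[0,0,0,-50,0],[0,0,0,-100,0],[0,0,0,-150,0],[0,0,0,-200,0],[0,0,0,-210,0],[0,0,0,-210,0]]'; python3 -c "
from h import *
import pickle
for n in('scene','top'):
  m=vision.camera_model(n);T=np.linalg.inv(m['camera_from_world']);print(n,T[:3,3],T[:3,2],m['intrinsics'][0][0])
rows([.55,-.1,.4],18)"
```

```text
time_s: 4.9
position: [0.481, -0.2223, 0.2654]
tcp_rot: [[-0.309, 0.951, 0.001], [0.951, 0.309, -0.004], [-0.004, -0.0, -1.0]]
force: [-0.4, 0.1, -1.2]
opening: 0.207
scene [ 1.04710002 -0.0613271   1.01413658] [-0.5045742  -0.03428128 -0.86268747] 423.7665076170928
top [ 0.38516959 -0.1022916   1.05907712] [ 0.14625925  0.01992243 -0.98904567] 366.5593963570475
tcp [ 0.481  -0.2223  0.2654] yaw 17.99 shift [  94.5  103.4 -135. ] roll -0.0 F [-0.4  0.1 -1.2] t 4.9 j6 -54.8 open 18.0
```

```bash
python3 -m inch '[[0,102,211,-300,-1.257],[0,102,211,-300,-1.257],[0,102,211,-300,-1.257],[0,102,211,-300,-1.257],[0,102,211,-300,-1.257],[0,102,211,-300,-1.257],[0,102,211,-300,-1.257],[0,102,211,-300,-1.257]]'; python3 -c "
from h import *
import pickle
rows([.65,-.06,.6],90)
s=bot.read_state();p=s['position']-[0,0,.041]
a,d,m=cap('scene');u,v=proj(m,p).astype(int);print(u,v,d[v,u])
c=a[max(v-60,0):v+40,max(u-60,0):u+60];cv2.imwrite('pics/s2.png',cv2.resize(c,None,fx=6,fy=6,interpolation=cv2.INTER_CUBIC)[:,:,::-1])"
```

```text
time_s: 5.7
position: [0.6515, -0.0575, 0.5641]
tcp_rot: [[-0.999, 0.049, -0.001], [0.049, 0.999, -0.003], [0.001, -0.003, -1.0]]
force: [1.4, -0.1, -0.9]
opening: 0.204
tcp [ 0.6515 -0.0575  0.5641] yaw 87.18 shift [  1.4  -2.7 -35.9] roll -0.049 F [ 1.4 -0.1 -0.9] t 5.7 j6 -102.0 open 17.8
338 136 0.6057632
```

View pics/s2.png

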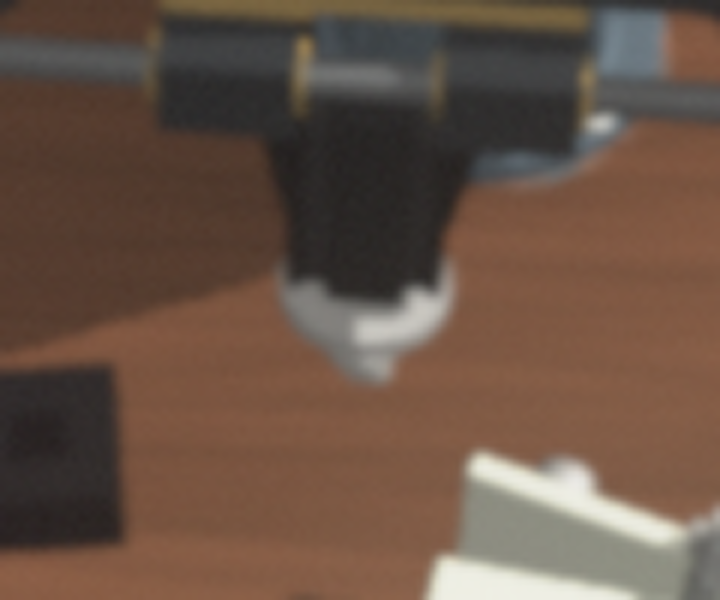

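```bash
python3 -m inch '[[0,-80,0,-130,-0.05],[0,-80,0,-130,-0.05],[0,-80,0,-130,-0.05],[0,-80,0,-130,-0.05],[0,-80,0,-130,-0.05]]'; python3 -c "
from h import *
rows([.65,-.06,.6],90)
s=bot.read_state();p=s['position']-[0,0,.041]
m=vision.camera_model('scene');q=[vision.capture('scene') for _ in range(4)];a=np.mean([x[0] for x in q],0);d=np.median([x[1] for x in q],0);u,v=proj(m,p).astype(int);print(u,v,d[v,u],proj(m,p),proj(m,p+s['tcp_rot'][:,1]*.007),proj(m,p-s['tcp_rot'][:,1]*.007))
c=a[v-45:v+25,u-40:u+40].clip(0,255).astype(np.uint8);cv2.imwrite('pics/s3.png',cv2.resize(c,None,fx=8,fy=8,interpolation=cv2.INTER_CUBIC)[:,:,::-1])"
```

```text
time_s: 6.25
position: [0.6948, -0.0563, 0.6559]
tcp_rot: [[-0.999, -0.007, 0.032], [-0.007, 1.0, -0.004], [-0.032, -0.005, -0.999]]
force: [-0.5, 0.3, -0.6]
opening: 0.205
tcp [ 0.6948 -0.0563  0.6559] yaw 90.39 shift [46.6 -3.2 54.4] roll 0.007 F [-0.5  0.3 -0.6] t 6.25 j6 -104.1 open 17.8
340 117 0.5053149 [340.58993437 117.27104906] [346.27732547 117.43292449] [334.90664884 117.10929048]
```

View pics/s3.png

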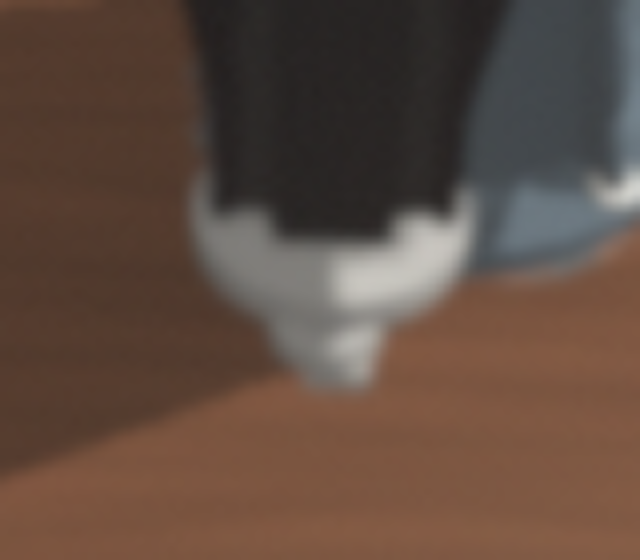

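```bash
python3 -c "
from h import *
print(bot.read_state()['tcp_rot'].round(4),bot.read_state()['joint_positions'].round(1))
rows([.5323,.0663,.30],-16)"
```

```text
[[-0.9994 -0.0074  0.0346]
 [-0.0075  1.     -0.0048]
 [-0.0345 -0.0051 -0.9994]] [ -13.9   32.7   12.7    0.3  132.6 -104.1]
tcp [ 0.6941 -0.056   0.6576] yaw 90.42 shift [173.1 125.3 351.2] roll -1.284 F [ 0.1  0.1 -0.7] t 6.45 j6 -104.1 open 17.9
```

```bash
python3 -m inch '[[0,60,60,100,1.857],[0,175,125,250,1.857],[0,175,125,300,1.857],[0,175,125,340,1.857],[0,175,125,340,1.857],[0,175,125,340,1.857],[0,175,125,340,1.857],[0,175,125,340,1.857]]'; python3 -c "
from h import *
rows([.5309,.0665,.24],-16)"
```

```text
time_s: 7.25
position: [0.5367, 0.0606, 0.3291]
tcp_rot: [[-0.407, 0.913, 0.036], [0.913, 0.407, -0.005], [-0.019, 0.031, -0.999]]
force: [1.3, 0.1, -1.5]
opening: 0.207
tcp [0.5367 0.0606 0.3291] yaw 24.04 shift [ 9.4 -5.6 88.8] roll 0.699 F [ 1.3  0.1 -1.5] t 7.25 j6 -29.3 open 18.0
```

```bash
python3 -m inch '[[0,9,-6,30,0.699],[0,9,-6,60,0.699],[0,9,-6,88,0.699],[0,9,-6,89,0.699],[0,9,-6,89,0.699],[0,9,-6,89,0.699],[0,9,-6,89,0.699]]'; python3 -c "
from h import *
rows([.5309,.0665,.24],-16)
s=bot.read_state();print('hook',s['position']+s['tcp_rot']@[-.001,0,.0413],s['tcp_rot'].round(3))
a,d,m=cap('wrist');H=s['position']+s['tcp_rot']@[-.001,0,.0413];print(proj(m,H))
t,_,mt=cap('top');u,v=proj(mt,[.534,.065,.164]).astype(int);print(u,v)
c=t[v-30:v+30,u-40:u+40];o=np.vstack([cv2.resize(a[60:310,170:470],(480,400)),cv2.resize(c,(480,360)) if 0 else cv2.resize(c,(480,200))]);cv2.imwrite('pics/w4.png',a[:,:,::-1])"
```

```text
time_s: 7.95
position: [0.5306, 0.0659, 0.24]
tcp_rot: [[0.274, 0.961, 0.037], [0.962, -0.274, -0.005], [0.005, 0.037, -0.999]]
force: [0.5, 0.3, -0.3]
opening: 0.204
tcp [0.5306 0.0659 0.24  ] yaw -15.91 shift [ 0.7  0.2 -0. ] roll 0.002 F [ 0.5  0.3 -0.3] t 7.95 j6 11.1 open 17.7
hook [0.53178608 0.06466937 0.19870688] [[ 0.274  0.961  0.037]
 [ 0.962 -0.274 -0.005]
 [ 0.005  0.037 -0.999]]
[326.21328413 228.74814767]
255 186
```

View pics/w4.png

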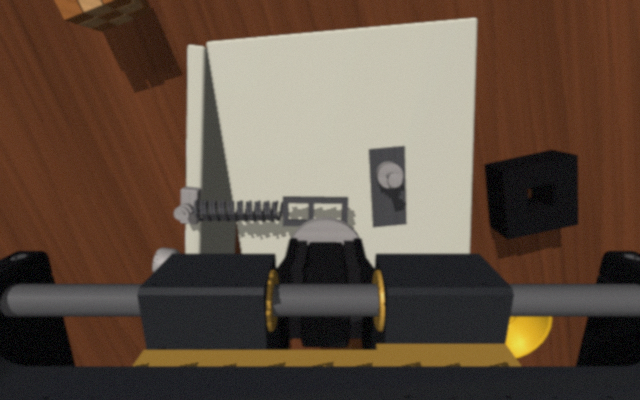

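```bash
python3 - <<'E'
from h import *
m=vision.camera_model('wrist');s=bot.read_state()
a,d,m=cap('wrist');cv2.imwrite('pics/w5.png',cv2.resize(a[140:260,170:430],None,fx=3,fy=3,interpolation=cv2.INTER_CUBIC)[:,:,::-1])
for p in((328,211),(313,211),(343,211),(283,197),(347,197),(283,225),(391,175)):
  w=atz(m,*p,.166 if p[0]<350 else .160);print(p,w,"tool",(s['tcp_rot'].T@(w-s['position'])*1000).round(1))
E
```

```text
(328, 211) [0.5346865  0.06485497 0.166     ] tool [-0.3  1.4 74.2]
(313, 211) [0.52448664 0.0679071  0.166     ] tool [-0.1 -9.2 73.8]
(343, 211) [0.54492015 0.06179273 0.166     ] tool [-0.4 12.1 74.6]
(283, 197) [0.50734394 0.08376308 0.166     ] tool [ 10.4 -30.1  73.1]
(347, 197) [0.55032909 0.07097549 0.166     ] tool [ 9.9 14.8 74.7]
(283, 225) [0.50095692 0.06396873 0.166     ] tool [-10.4 -30.8  73. ]
(391, 175) [0.5847583  0.07593988 0.16      ] tool [24.1 46.3 82. ]
```

View pics/w5.png

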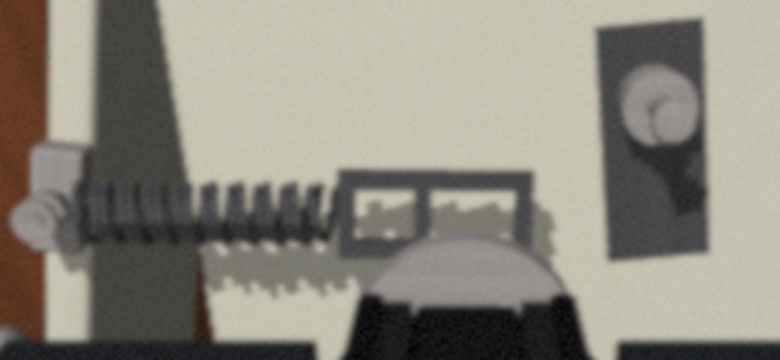

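```bash
python3 -m inch '[[0,0.5,0,15,0],[0,0.5,0,25,0],[0,0.5,0,30,0],[0,0.5,0,33,0],[0,0.5,0,35,0],[0,0.5,0,37,0],[0,0.5,0,37,0]]'; python3 -c "
from h import *
rows([.5309,.0665,.24],-16)
s=bot.read_state();print('hook',s['position']+s['tcp_rot']@[-.001,0,.0413],s['moment'])"
```

```text
time_s: 8.8
position: [0.5323, 0.0662, 0.2031]
tcp_rot: [[0.275, 0.961, 0.037], [0.961, -0.275, -0.005], [0.005, 0.037, -0.999]]
force: [0.0, -0.6, -1.6]
opening: 0.202
tcp [0.5323 0.0662 0.2031] yaw -15.97 shift [  0.1  -0.1 -36.9] roll 0.001 F [ 0.  -0.6 -1.6] t 8.8 j6 11.3 open 17.6
hook [0.53351853 0.06498359 0.16184414] [-0.07996895  0.10866445  0.04490726]
```

```bash
python3 -m inch '[[0,0,0,2,0],[0,0,0,3,0],[0,0,0,4,0],[0,0,0,4.5,0],[0,0,0,4.5,0],[0,0,0,4.5,0]]'; python3 -c "
from h import *
rows([.5309,.0665,.24],-16)
s=bot.read_state();print('hook',s['position']+s['tcp_rot']@[-.001,0,.0413],s['moment'])"
```

```text
time_s: 9.4
position: [0.5325, 0.0662, 0.1987]
tcp_rot: [[0.275, 0.961, 0.037], [0.961, -0.275, -0.005], [0.005, 0.037, -0.999]]
force: [-0.0, 0.0, -0.1]
opening: 0.205
tcp [0.5325 0.0662 0.1987] yaw -15.96 shift [  0.1  -0.1 -41.4] roll 0.001 F [-0.   0.  -0.1] t 9.4 j6 11.3 open 17.8
hook [0.53372021 0.06498032 0.15738222] [-0.05801465  0.06377034 -0.00347152]
```

```bash
python3 -m inch '[[0,0,3,0.1,0],[0,0,6,0.2,0],[0,0,8,0.3,0],[0,0,10,0.4,0],[0,0,12,0.4,0],[0,0,14,0.5,0],[0,0,14,0.5,0],[0,0,14,0.5,0]]'; python3 -c "
from h import *
rows([.5309,.0665,.24],-16)
s=bot.read_state();print('hook',s['position']+s['tcp_rot']@[-.001,0,.0413],s['moment'])"
```

```text
time_s: 10.2
position: [0.5461, 0.0622, 0.1987]
tcp_rot: [[0.275, 0.961, 0.037], [0.961, -0.275, -0.005], [0.005, 0.037, -0.999]]
force: [0.2, -0.5, -0.3]
opening: 0.203
tcp [0.5461 0.0622 0.1987] yaw -15.97 shift [  0.1 -14.2 -41.9] roll 0.001 F [ 0.2 -0.5 -0.3] t 10.2 j6 11.0 open 17.7
hook [0.54733521 0.0610578  0.15740748] [-0.0858677   0.15325097  0.00700367]
```

```bash
python3 -m inch '[[0,2,4,-2,-0.02],[0,5,6,-5,-0.04],[0,8,8,-9,-0.06],[0,11,10,-13,-0.08],[0,15,12,-17,-0.1],[0,19,13,-21,-0.12],[0,21.5,14,-24.5,-0.14],[0,21.5,14,-24.5,-0.14]]'; python3 -c "
from h import *
rows([.5309,.0665,.24],-8)
s=bot.read_state();H=s['position']+s['tcp_rot']@[-.001,0,.0413];print('hook',H,s['moment'])
a,d,m=cap('wrist');cv2.imwrite('pics/w6.png',a[:,:,::-1])"
```

```text
time_s: 11.0
position: [0.564, 0.0797, 0.224]
tcp_rot: [[0.137, 0.99, 0.036], [0.991, -0.137, -0.005], [-0.0, 0.036, -0.999]]
force: [-0.9, 0.9, -2.5]
opening: 0.207
tcp [0.564  0.0797 0.224 ] yaw -7.87 shift [-17.6 -30.4 -17.1] roll 0.002 F [-0.9  0.9 -2.5] t 11.0 j6 4.9 open 18.0
hook [0.56539663 0.07851004 0.18276042] [-0.10450539  0.23552353 -0.03182399]
```

View pics/w6.png

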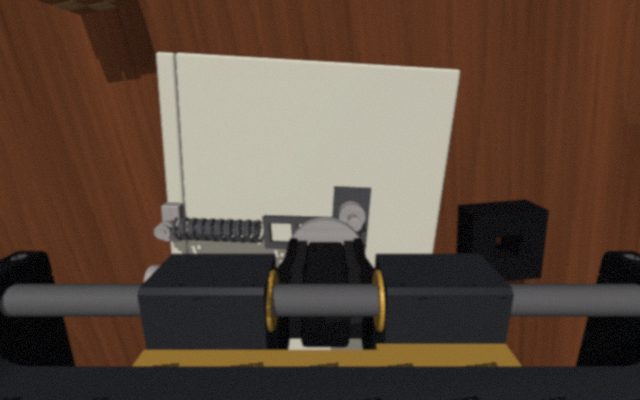

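```bash
cat > hole.py <<'E'
from h import *
def hole(z,post=(.5843,.0762),save=None,show=True):
    s=bot.read_state();H=s['position']+s['tcp_rot']@[-.001,0,.0413]
    a,d,m=cap('wrist',save)
    R=s['tcp_rot'];guess=H-R[:,1]*.028;guess[2]=z;u,v=proj(m,guess).astype(int)
    g=a.mean(2)[v-22:v+22,u-26:u+26].astype(int)
    print("guess",u,v)
    if show:
        for r in g[::2]: print(' '.join('%3d'%x for x in r[::2]))
    return s,H,a,d,m,u,v
if __name__=="__main__":
    hole(.174)
E
python3 hole.py
```

```text
guess 282 224
181 184 182 184 184 184 184 183 183 183 182 184 186 183 184 183 184 184 183 183 181 184 184 183 182 185
182 184 183 185 183 182 184 184 181 184 185 185 183 183 184 180 185 181 184 183 184 184 184 184 183 184
184 182 185 185 184 184 182 184 183 183 183 185 185 182 185 181 185 183 184 184 184 183 180 183 183 183
184 185 184 185 183 183 185 184 184 185 184 184 182 181 182 185 184 185 183 183 183 184 185 184 185 186
183 184 184 185 184 183 185 183 184 183 182 184 184 183 183 184 185 185 184 185 184 183 183 184 185 182
184 182 184 183 182 183 183 181 183 183 181 184 184 181 184 183 182 183 183 184 183 184 181 184 182 182
184 186 182 178 160 150 163 162 164 163 166 164 168 165 164 170 172 171 170 172 173 173 175 177 181 181
185 184 182 141  88  74  77  78  76  78  80  85  86  84  87  93  94  96  97 105 108 105 107 112 120 120
176 172 174 123  72  70  71  70  70  72  71  70  69  73  67  66  69  68  70  69  68  70  67  67  68  68
119 109 131 124  75  72  71  70  72  71  73  73  69  71  69  70  72  68  70  73  73  71  72  69  71  77
 57  50  80 100  75  71  69  74  95  94  94  9
[... 501 characters left out ...]
  70 154 183 183 183 184 182 183 183 184 162  93  93 121 139 140 143 142 142
 48  53 129 127  77  70  68  64 146 183 182 183 183 184 185 185 183 169 109 117 137 143 144 144 142 143
 44  72 127  95  70  68  67  63 141 180 185 185 181 184 182 183 182 171 119 127 139 143 141 139 143 140
 53  94 105  73  80  68  69  58 134 181 182 183 183 183 181 181 174 122  69  72  90 128 137 137 135 138
 52  54  54  76  87  73  66  52  95 132 136 136 142 149 146 154 134  53  18  14  40  84  97  98  98 107
 80 101 106 105  91  73  69  66  62  67  69  72  68  76  73  73  58  23  15  15  13  32  36  33  31  63
111 122 126 111  94  72  66  70  72  70  71  71  72  70  68  68  41  12  21  19  23  18  26  29  23  49
```

```bash
python3 - <<'E'
from h import *
m=vision.camera_model('wrist');s=bot.read_state();H=s['position']+s['tcp_rot']@[-.001,0,.0413]
for z in(.172,.175,.178): 
  w=atz(m,281,231.3,z);print(w,"rel hook in tool",(s['tcp_rot'].T@(w-H)*1000).round(1))
w=atz(m,176,232,.171);print("tail-ish bracket/coil start",w)
E
```

```text
[0.53599288 0.07689932 0.172     ] rel hook in tool [ -5.3 -29.4   9.3]
[0.53644281 0.07802883 0.175     ] rel hook in tool [ -4.1 -29.    6.3]
[0.53689273 0.07915833 0.178     ] rel hook in tool [ -2.9 -28.6   3.3]
tail-ish bracket/coil start [0.46893442 0.08637071 0.171     ]
```

```bash
python3 -m inch '[[0,0,4,0.1,0],[0,0,8,0.3,0],[0,0.2,12,0.4,0],[0,0.4,16,0.6,0],[0,0.6,20,0.7,0],[0,0.7,25,0.9,0],[0,0.8,30,1.1,0],[0,0.8,30,1.1,0]]'; python3 -c "
from h import *
rows([.5309,.0665,.24],-8)
s=bot.read_state();H=s['position']+s['tcp_rot']@[-.001,0,.0413];print('hook',H,s['moment'])"
```

```text
time_s: 11.9
position: [0.5925, 0.0761, 0.2226]
tcp_rot: [[0.138, 0.99, 0.031], [0.99, -0.138, -0.005], [-0.001, 0.032, -1.0]]
force: [-6.9, 0.0, -2.7]
opening: 0.205
tcp [0.5925 0.0761 0.2226] yaw -7.93 shift [-18.  -59.1 -19.2] roll 0.001 F [-6.9  0.  -2.7] t 11.9 j6 4.7 open 17.8
hook [0.59368627 0.07488955 0.18135223] [0.0271382  1.57384372 0.00320101]
```

```bash
python3 -m inch '[[0,0.2,4,-0.5,0],[0,0.4,8,-1,0],[0,0.6,12,-1.2,0],[0,0.8,16,-1.4,0],[0,1,19,-1.5,0],[0,1,19,-1.5,0]]'; python3 -c "
from h import *
rows([.5309,.0665,.24],-8)
s=bot.read_state();H=s['position']+s['tcp_rot']@[-.001,0,.0413];print('hook',H,s['moment'],s['tcp_rot'])";python3 hole.py
```

```text
time_s: 12.5
position: [0.6077, 0.0749, 0.2228]
tcp_rot: [[0.138, 0.99, 0.021], [0.99, -0.138, -0.004], [-0.001, 0.021, -1.0]]
force: [-8.7, 1.9, -2.2]
opening: 0.208
tcp [0.6077 0.0749 0.2228] yaw -7.92 shift [-18.9 -74.6 -18.7] roll 0.001 F [-8.7  1.9 -2.2] t 12.5 j6 4.7 open 18.1
hook [0.60844458 0.0737155  0.18155701] [ 1.12997156e-01  2.02122511e+00 -1.38821635e-03] [[ 0.13785166  0.99023835  0.02061371]
 [ 0.990452   -0.13779378 -0.0042092 ]
 [-0.00132767  0.02099714 -0.99977865]]
guess 282 224
183 185 184 183 186 186 184 174 102  64  69  68  69  70  66  74  81  78  74  71  73  65  71  69  68  67
188 185 183 185 186 186 183 173 102  69  65  67  69  76  90 105 110 109 101  90  76  70  72  71  70  70
184 185 187 184 186 186 185 173 103  68  66  69  83 110 120 121 121 120 114 110  95  78  76  72  71  67
186 185 186 184 185 185 183 166  96  71  70  79 107 127 132 137 138 134 132 120 106  91  75  71  71  73
186 184 185 184 184 184 182 166  94  70  68  99 132 140 142 142 143 144 141 139 131 101  78  70  70  72
185 185 182 185 185 187 184 166  94  72  77 120 139 142 142 141 142 141 14
[... 993 characters left out ...]
 148  93  69  71  68  70  81  92  99 102  83  75  96 127 139 144 143 142 144
182 179 129  76  73  67  71 133  92  72  70  66  66  69  89 111 103  81  85 121 144 146 144 148 147 144
182 169 105  75  69  69  62 117  88  66  68  69  70  71  67  58  60  66 103 129 141 144 142 141 141 140
166 130  73  67  74  70  63 105  85  70  68  67  69  67  70  64  54  43  56  74  94 129 137 139 136 139
105  77  81  94  76  69  57  85  78  66  68  67  69  70  65  70  52  19  15  16  35  82  98  97  99 109
 51  70 130 118  74  72  53  59  68  61  64  64  66  62  64  60  47  23  13  13  16  24  34  36  36  62
156 160 175 136  77  71  69  67  70  65  67  67  64  64  63  58  39  18  13  13  12  22  27  30  29  47
```

```bash
python3 - <<'E'
from h import *
m=vision.camera_model('wrist');s=bot.read_state();R=s['tcp_rot']
b=atz(m,288.4,215.3,.160);print("boss",b)
for z in(.180,.183):
  w=atz(m,279.5,231,z);print(w,"boss-hole tool",(R.T@(np.r_[b[:2],z]-w)*1000).round(1))
print("expected boss px",proj(m,[.5843,.0762,.160]), "head",proj(m,[.5843,.0762,.175]))
print(bot.read_state()['force'],bot.read_state()['position'])
E
```

```text
boss [0.58351162 0.07889565 0.16      ]
[0.5789907  0.07604528 0.18      ] boss-hole tool [3.4 4.1 0.1]
[0.57950278 0.07716835 0.183     ] boss-hole tool [2.3 3.7 0.1]
expected boss px [290.21364526 218.85591239] head [288.4779125 226.7501127]
[-8.44915738  0.63619402 -3.01405502] [0.60746715 0.07493665 0.22277527]
```

```bash
python3 -m inch '[[0,0,2.5,0,0],[0,0,5,0,0],[0,0,7.5,0,0],[0,0,7.5,0,0],[0,0,7.5,0,0]]'; python3 -c "
from h import *
rows([.5309,.0665,.24],-8)
s=bot.read_state();H=s['position']+s['tcp_rot']@[-.001,0,.0413];print('hook',H,s['moment'])
m=vision.camera_model('wrist');print('boss',proj(m,[.5843,.0762,.160]),'head',proj(m,[.5843,.0762,.175]))";python3 hole.py
```

```text
time_s: 13.05
position: [0.6105, 0.0744, 0.2209]
tcp_rot: [[0.138, 0.99, 0.008], [0.99, -0.138, -0.003], [-0.002, 0.009, -1.0]]
force: [-9.4, 1.1, -3.4]
opening: 0.206
tcp [0.6105 0.0744 0.2209] yaw -7.91 shift [-18.9 -77.5 -19.7] roll 0.002 F [-9.4  1.1 -3.4] t 13.05 j6 4.6 open 17.9
hook [0.61067629 0.07332149 0.1796386 ] [ 0.1468363   2.07709805 -0.05934957]
boss [286.60803431 219.47894889] head [284.34872958 227.48540875]
guess 282 225
185 186 184 185 188 181 131  71  70  64  68  66  69  76  79  84  81  75  70  71  68  73  73  67  76 145
183 186 185 186 183 181 133  74  64  66  68  75  89 109 115 114 110 102  91  75  69  68  69  69  76 143
187 186 187 184 187 178 133  70  68  70  75 103 120 120 127 124 119 115 105  92  73  69  69  69  79 143
185 186 186 184 187 182 133  73  66  74  95 125 134 140 140 139 136 133 118  96  85  72  71  72  83 152
187 182 184 188 185 179 131  74  69  88 126 141 145 145 142 142 144 145 138 121  90  73  70  67  81 150
187 185 185 184 186 179 130  73  71 109 136 141 141 141 142 144 144 144 143 137 116  71  69  72  82 152
184 187 176 165 164 162 119  68 
[... 931 characters left out ...]
  62  71  70  82 114 116 101 105 109  99  73  81 109 137 145 145 143 144 143
184 172 112  74  71  69  45  61  71  71  68  77  93 101 101  91  64  66  97 132 143 146 141 142 145 144
178 147  82  71  74  66  46  59  68  69  68  71  66  61  57  42  43  61  89 106 123 137 141 141 143 140
146 106  67  71  73  71  49  60  68  66  68  71  68  67  67  49  40  27  25  31  58 110 127 128 130 129
 66  56  91  98  77  71  54  54  65  65  67  63  64  65  68  59  38  23   1  15  25  54  63  63  61  82
102 108 111 102  75  74  62  62  62  62  66  63  67  62  63  61  38  12  13  18  18  25  28  28  28  54
178 174 125  96  75  72  71  73  72  73  68  71  72  72  72  66  38  15  16  20  17  21  30  30  32  30
```

```bash
python3 -m inch '[[0,0.5,3,-1,0],[0,1,6,-2,0],[0,1,8,-3,0],[0,1,8,-3,0],[0,1,8,-3,0]]'; python3 -c "
from h import *
rows([.5309,.0665,.24],-8)
s=bot.read_state();H=s['position']+s['tcp_rot']@[-.001,0,.0413];print('hook',H,s['moment'])
m=vision.camera_model('wrist');print('boss',proj(m,[.5843,.0762,.160]),'head',proj(m,[.5843,.0762,.175]))";python3 hole.py
```

```text
time_s: 13.6
position: [0.6137, 0.0749, 0.2219]
tcp_rot: [[0.137, 0.991, -0.004], [0.991, -0.137, -0.002], [-0.003, -0.004, -1.0]]
force: [-9.4, 0.7, -2.6]
opening: 0.205
tcp [0.6137 0.0749 0.2219] yaw -7.9 shift [-19.8 -81.  -17.7] roll 0.002 F [-9.4  0.7 -2.6] t 13.6 j6 4.6 open 17.9
hook [0.61341392 0.07382718 0.18064903] [0.10581548 2.20690892 0.01448928]
boss [283.37305397 220.03418745] head [280.62557791 228.03917621]
guess 282 225
189 187 186 186 176 104  66  71  69  70  69  71  74  76  80  72  72  69  67  71  72  72  71 103 172 188
187 187 187 187 176 104  68  69  71  69  75  92 104 109 109 101  87  79  70  70  71  69  72 111 177 187
187 188 186 188 176 104  68  68  70  82 107 117 122 120 118 111 109  96  79  71  72  70  70 115 178 186
188 185 189 186 176 100  70  70  76 106 129 135 138 138 137 124 116 103  89  77  72  69  75 114 177 185
185 183 187 187 175 102  71  73  98 133 142 141 145 146 144 146 138 121  98  75  71  71  74 122 180 184
186 186 187 185 173 105  71  84 126 142 143 144 143 146 141 143 141 143 120  80  67  70  70 123 178 189
187 186 181 161 144  91  70 100 12
[... 929 characters left out ...]
  60  79 112 119  95 104 103  93  69  61  71  80 115 138 144 144 147 144 146
183 180 136  74  72  72  48  59  68  81 104 109 118 110  78  48  45  66  98 132 146 145 145 143 146 143
179 165  97  70  74  70  49  56  68  71  71  70  63  55  46  45  46  60  91 111 124 138 141 140 142 139
149 122  76  81  75  68  52  52  72  71  71  70  66  55  43  41  41  30  30  34  56 115 129 126 129 133
 67  61  97 114  75  75  56  53  64  65  64  66  71  62  52  50  38  20  19  16  22  48  61  61  63  81
 93 124 164 141  74  73  62  60  66  68  61  63  64  64  62  62  38  22  21  19  16  29  32  28  31  52
140 176 174 135  78  76  72  73  70  73  74  71  71  71  71  64  29  20  18  10  21  27  31  30  25  32
```

```bash
python3 -m inch '[[0,0.5,4.8,0,0],[0,0.5,4.8,2,0],[0,0.5,4.8,4,0],[0,0.5,4.8,6,0],[0,0.5,4.8,8,0],[0,0.5,4.8,8,0]]'; python3 -c "
from h import *
rows([.5309,.0665,.24],-8)
s=bot.read_state();H=s['position']+s['tcp_rot']@[-.001,0,.0413];print('hook',H,s['moment'])
m=vision.camera_model('wrist');print('boss',proj(m,[.5843,.0762,.160]),'head',proj(m,[.5843,.0762,.175]))";python3 hole.py
```

```text
time_s: 14.25
position: [0.6137, 0.0753, 0.2117]
tcp_rot: [[0.137, 0.99, -0.017], [0.991, -0.137, -0.001], [-0.004, -0.016, -1.0]]
force: [-9.6, 1.1, -2.2]
opening: 0.206
tcp [0.6137 0.0753 0.2117] yaw -7.88 shift [-20.2 -81.3 -26.8] roll 0.002 F [-9.6  1.1 -2.2] t 14.25 j6 4.7 open 17.9
hook [0.6128574  0.07426249 0.17045583] [ 0.10355216  2.14886968 -0.01272721]
boss [282.7960297  225.65185629] head [279.58162713 234.39521375]
guess 280 230
182 183 184 185 177 130  71  70  62  68  68  65  68  72  77  77  71  69  69  68  69  71  73  69  95 172
182 185 184 186 178 132  72  68  64  67  73  84  98 104 109 107  97  85  74  69  70  70  67  71  95 171
182 184 183 185 180 131  71  66  69  70  89 110 119 121 116 117 112 104  91  79  70  72  67  69  98 171
182 183 183 184 179 132  72  68  68  88 113 126 133 133 133 128 122 108 100  88  75  71  70  72 103 170
184 180 183 176 161 123  71  66  71 100 121 127 125 127 127 126 124 112  95  84  72  69  70  68  91 142
182 183 173 126  84  74  65  65  63  68  71  71  71  68  70  68  72  68  68  67  65  65  64  61  65  73
182 182 164  97  70  70  68  
[... 934 characters left out ...]
  44  81 126 137 137 137 140 142 137  97  66  53  59  71  93 125 135 136 138
125 148  87  68  72  71  67  45  69  96 124 136 137 139 131 106  60  42  21  19  19  38  85  99 100  97
 62  62  62 116  98  70  66  48  54  59  78  99 116 105  88  59  47  35  12  18  15  12  29  34  31  35
 70  54  88 153 106  72  72  58  57  62  62  59  64  61  60  61  59  30  19  10  17   9  25  28  28  31
137 105 120 158 113  70  72  70  69  68  70  69  69  71  71  67  60  28  19  19  12  18  20  24  24  22
146 116 118 144 117  74  69  74  69  71  72  72  72  69  71  72  59  22  12  17  18  16  24  29  27  26
119 115 114 141 129  78  67  70  69  65  72  70  63  66  71  70  51  15   9  12  16  19  29  27  28  22
```

```bash
python3 -m inch '[[0,0.3,4.8,0,0],[0,0.3,4.8,2,0],[0,0.3,4.8,4,0],[0,0.3,4.8,6,0],[0,0.3,4.8,8,0],[0,0.3,4.8,10,0],[0,0.3,4.8,10,0]]'; python3 -c "
from h import *
rows([.5309,.0665,.24],-8)
s=bot.read_state();H=s['position']+s['tcp_rot']@[-.001,0,.0413];print('hook',H,s['moment'])
m=vision.camera_model('wrist');print('boss',proj(m,[.5843,.0762,.160]),'head',proj(m,[.5843,.0762,.175]))";python3 hole.py
```

```text
time_s: 15.0
position: [0.6139, 0.0755, 0.2]
tcp_rot: [[0.137, 0.99, -0.028], [0.991, -0.137, -0.0], [-0.004, -0.028, -1.0]]
force: [-9.6, 0.2, -0.7]
opening: 0.208
tcp [0.6139 0.0755 0.2   ] yaw -7.87 shift [-20.4 -82.  -37.7] roll 0.002 F [-9.6  0.2 -0.7] t 15.0 j6 4.6 open 18.1
hook [0.61255038 0.07446319 0.1586798 ] [1.44689392e-01 2.09789542e+00 2.69191760e-04]
boss [280.88475761 232.43515467] head [277.06765513 242.13538159]
guess 277 238
178 181 181 180 181 148  75  64  64  68  64  71  88 105 108 109 104  96  83  69  67  70  68  70  68  79
181 184 180 180 161 123  73  63  64  64  66  75  87  89  88  84  84  81  73  66  64  64  66  64  62  64
180 181 182 168 112  72  65  63  60  64  62  69  65  66  65  68  67  65  63  67  67  65  63  69  68  68
182 181 179 163  96  68  72  70  71  69  70  71  67  68  71  67  72  71  71  69  70  70  68  67  68  72
175 183 180 166  95  71  70  72  67  70  69  71  70  68  73  72  71  74  73  70  70  71  69  70  72  85
130 176 181 151  81  73  69  69  70  76  77  78  77  78  76  77  77  75  75  76  69  69  69  72  92 111
102 172 180 156  87  71  72
[... 936 characters left out ...]
  70  75 120 134 138 137 139 139 138 108  49  37  24  15  18   8  13  25  26
166 115 101 117 164 118  70  72  71  90 124 134 138 138 133 114  70  43  24  17  16  18  13  24  23  27
172 143 113 118 151 120  74  71  72  70  93 106 119 109  92  66  47  40  25  12  16  14  17  29  25  28
153 139 106 103 130 116  68  62  63  66  64  68  62  58  52  45  45  34  16  12  10  19  18  26  31  20
 72  71  59  55  64  62  38  36  41  42  37  40  34  56  65  49  43  28  11  14  21  18  23  27  27  28
 34  35  34  32  33  31  32  34  34  33  34  28  27  45  52  49  42  26  15  13  17  12  10  30  33  28
 30  35  31  29  34  35  27  36  31  33  30  21  28  40  43  42  37  18  18  12  17  14  26  28  29  28
```

```bash
python3 -m inch '[[0,0,3,1.5,0],[0,0,1,1.5,0],[0,0,-1,1.5,0],[0,0,-3,1.5,0],[0,0,-5,1.5,0],[0,0,-7,1.5,0],[0,0,-7,1.5,0]]'; python3 -c "
from h import *
rows([.5309,.0665,.24],-8)
s=bot.read_state();H=s['position']+s['tcp_rot']@[-.001,0,.0413];print('hook',H,s['moment'])
m=vision.camera_model('wrist');print('boss',proj(m,[.5843,.0762,.160]),'head',proj(m,[.5843,.0762,.175]))"
```

```text
time_s: 15.75
position: [0.6087, 0.0762, 0.1991]
tcp_rot: [[0.137, 0.99, -0.024], [0.991, -0.137, -0.001], [-0.004, -0.024, -1.0]]
force: [0.2, 0.0, -3.3]
opening: 0.205
tcp [0.6087 0.0762 0.1991] yaw -7.88 shift [-20.4 -76.7 -39. ] roll 0.002 F [ 0.2  0.  -3.3] t 15.75 j6 4.7 open 17.9
hook [0.60759493 0.07514631 0.15781589] [-0.1159438   0.06331388  0.02391401]
boss [288.75339358 233.11705513] head [285.58413465 242.91088163]
```

```bash
python3 -m inch '[[0,0,-2,0,0],[0,0,-4,0,0],[0,0,-6,0,0],[0,0,-6,0,0],[0,0,-6,0,0]]'; python3 -c "
from h import *
rows([.5309,.0665,.24],-8)
s=bot.read_state();H=s['position']+s['tcp_rot']@[-.001,0,.0413];print('hook',H,s['moment'])";python3 hole.py
```

```text
time_s: 16.25
position: [0.6028, 0.0771, 0.1998]
tcp_rot: [[0.137, 0.99, -0.024], [0.991, -0.137, -0.001], [-0.004, -0.023, -1.0]]
force: [0.4, -0.4, -0.9]
opening: 0.203
tcp [0.6028 0.0771 0.1998] yaw -7.87 shift [-20.5 -70.7 -38.5] roll 0.002 F [ 0.4 -0.4 -0.9] t 16.25 j6 4.7 open 17.6
hook [0.60170824 0.07603111 0.1585291 ] [-0.03796607 -0.01445187 -0.00481716]
guess 277 238
176 175 177 175 176 176 176 175 174 177 178 178 176 170 106  65  65  64  62  62  69  84  95 101 101  97
174 173 175 175 175 176 173 175 177 168 158 158 156 148  94  62  59  62  64  66  75  89  91  86  84  82
174 176 176 176 177 174 176 175 172 135  84  75  74  75  62  61  62  61  61  61  62  62  62  64  63  59
177 175 176 175 176 176 176 176 170 118  70  68  68  65  64  66  69  67  69  66  67  66  66  70  68  71
172 174 176 175 165 167 174 176 170 119  72  69  66  68  67  70  69  69  68  67  66  69  69  66  72  84
140 171 176 159 104 121 167 174 157  99  68  69  65  76  70  69  67  69  69  69  73  70  72  76  85 104
 96 164 176 145  81  99 165 174 162  92  67  68  69 101  90  70  70  77  80  82  84  80  83  90
[... 868 characters left out ...]
  44  75 149 123  70  65  56  50  61  58  65  49  22  17  19   8  13  23  24
149 126  87  96 151 166 118  91 106 158 134  75  68  67  67  67  67  62  36   8  17  14  18  28  25  28
164 165 124 136 169 174 148 111 110 146 138  73  68  68  67  68  69  66  27  18  11  17  19  25  20  26
160 152 115 130 157 156 136 100 105 143 130  71  69  72  67  64  65  51  22  17  11  19  21  24  26  21
 77  74  60  61  73  74  69  57  63  73  65  47  73  92  63  49  44  30  14  20  14   6  14  21  22  23
 33  34  28  32  34  36  27  27  34  32  36  27  65 108  75  38  32  24  16   9  13  21  22  23  27  32
 32  29  30  26  33  32  30  28  36  23  28  27  62 113  86  40  30  15  14  12  16  15  23  27  27  24
```

```bash
python3 -m inch '[[0,0,-0.5,-3,0],[0,0,-0.5,-6,0],[0,0,-0.5,-9,0],[0,0,-0.5,-12,0],[0,0,-0.5,-15,0],[0,0,-0.5,-15,0]]'; python3 -c "
from h import *
rows([.4790,-.223,.26],0)";python3 hole.py
```

```text
time_s: 16.9
position: [0.6031, 0.0771, 0.2154]
tcp_rot: [[0.137, 0.99, -0.022], [0.991, -0.137, -0.001], [-0.004, -0.022, -1.0]]
force: [-0.1, -0.0, -1.1]
opening: 0.211
tcp [0.6031 0.0771 0.2154] yaw -7.87 shift [-314.4  -82.8  -41.6] roll -0.137 F [-0.1 -0.  -1.1] t 16.9 j6 4.8 open 18.4
guess 281 228
178 178 181 180 181 180 178 178 180 183 180 180 180 147  77  65  67  63  70  64  68  69  69  71  67  67
180 180 180 182 180 179 179 179 180 179 179 180 183 148  76  67  63  69  67  68  76  90  93  90  81  72
181 180 178 180 181 183 183 180 180 171 164 160 162 134  76  66  63  63  63  73  86  93  88  81  81  70
180 179 182 180 181 182 180 182 175 126  84  76  79  73  66  62  62  63  64  66  69  66  66  67  65  66
180 180 182 182 178 182 182 178 171 111  70  72  66  69  70  68  69  69  71  69  72  71  72  71  73  69
171 181 180 178 167 172 177 181 170 112  73  69  68  73  71  72  67  70  72  72  73  71  71  71  68  70
118 166 182 173 120 118 172 182 158  94  70  69  77  92  71  69  70  76  82  78  79  83  78  72  71  69
 83 152 180 171 103  96 169 180 156  84  68  69  82 115  73  69  7
[... 793 characters left out ...]
  44  83 150 102  68  68  55  60  58  62  85 114 118 131 137 141 138 138 140
151 142  87  86 143 168 112  85 114 164 111  72  74  67  69  67  67  63  61  64  78 107 133 134 132 136
156 173 130 137 172 175 136 108 123 160 121  74  72  69  72  70  68  40  18  16  24  57  92  96  96  98
177 177 146 144 176 179 152 115 134 161 134  83  75  72  65  66  62  31  10  16   5  25  28  32  36  42
177 180 154 129 170 178 167 130 163 177 165 122 103  75  52  50  36  21   6  17  14  19  27  24  29  31
173 179 166 132 165 180 171 133 150 178 178 147 126  98  44  39  31  15  11  17  19  15  27  25  25  27
156 179 175 130 149 179 178 145 143 177 179 152 116 100  53  41  26  17  12  16  14  23  27  24  29  23
```

```bash
python3 -m inch '[[0,0,0,-35,0],[0,-10,0,-62,0],[0,-313,-81,-62,-0.45],[0,-313,-81,-62,-0.45],[0,-313,-81,-62,-0.45],[0,-313,-81,-62,-0.45],[0,-313,-81,-62,-0.45],[0,-313,-81,-62,-0.45]]'; python3 -c "
from h import *
rows([.4797,-.222,.12],18)"
```

```text
time_s: 17.75
position: [0.4891, -0.2022, 0.28]
tcp_rot: [[-0.308, 0.951, -0.023], [0.951, 0.308, -0.001], [0.006, -0.022, -1.0]]
force: [0.9, -0.5, -1.0]
opening: 0.202
tcp [ 0.4891 -0.2022  0.28  ] yaw 17.93 shift [-16.9 -11.6 160.2] roll -0.001 F [ 0.9 -0.5 -1. ] t 17.75 j6 -51.8 open 17.6
```

```bash
python3 -m inch '[[0,-17,-12,40,0],[0,-17,-12,90,0],[0,-17,-12,130,0],[0,-17,-12,160,0],[0,-17,-12,160,0],[0,-17,-12,160,0]]'; python3 - <<'E'
from h import *
rows([.4797,-.222,.0555],18)
s=bot.read_state();H=s['position']+s['tcp_rot']@[-.001,0,.0413];print('hook',H)
a,d,m=cap('top');C=cloud(d,m).reshape(-1,3);k=(abs(C[:,2]-.042)<.004)&(abs(C[:,0]-.48)<.07)&(abs(C[:,1]+.224)<.07);p=C[k];print(k.sum(),cv2.minAreaRect((p[:,:2]*1000).astype(np.float32)))
a,d,m=cap('wrist','pics/w7.png');C=cloud(d,m).reshape(-1,3);k=(abs(C[:,2]-.042)<.004)&(abs(C[:,0]-.48)<.07)&(abs(C[:,1]+.224)<.07);p=C[k];print(k.sum(),cv2.minAreaRect((p[:,:2]*1000).astype(np.float32)))
E
```

```text
time_s: 18.35
position: [0.4795, -0.2224, 0.1203]
tcp_rot: [[-0.308, 0.951, -0.023], [0.951, 0.308, -0.001], [0.007, -0.022, -1.0]]
force: [0.5, -0.2, -0.3]
opening: 0.206
tcp [ 0.4795 -0.2224  0.1203] yaw 17.93 shift [-0.1  1.7 64.8] roll -0.001 F [ 0.5 -0.2 -0.3] t 18.35 j6 -53.7 open 17.9
hook [ 0.47886558 -0.22334099  0.07901364]
0 ((0.0, 0.0), (0.0, 0.0), 0.0)
8008 ((478.2083740234375, -223.28150939941406), (80.34955596923828, 81.1569595336914), 8.599783897399902)
```

```bash
python3 -m inch '[[0,0,0.5,20,0],[0,0,1,40,0],[0,0,1,52,0],[0,0,1,60,0],[0,0,1.2,64,0],[0,0,1.2,65.5,0],[0,0,1.2,65.5,0]]'; python3 -c "
from h import *
rows([.4797,-.222,.0535],18)"
```

```text
time_s: 19.15
position: [0.4809, -0.2231, 0.0568]
tcp_rot: [[-0.308, 0.951, -0.019], [0.951, 0.308, -0.004], [0.002, -0.019, -1.0]]
force: [0.7, -0.2, -2.1]
opening: 0.205
tcp [ 0.4809 -0.2231  0.0568] yaw 17.95 shift [ 1.4 -0.7  3.3] roll -0.001 F [ 0.7 -0.2 -2.1] t 19.15 j6 -53.5 open 17.8
```

```bash
python3 -m inch '[[0,0,0,1,0],[0,0,0,2,0],[0,0,0,2.5,0],[0,0,0,2.5,0]]'; python3 -c "
from h import *
rows([.4797,-.222,.0535],18)"
```

```text
time_s: 19.55
position: [0.4809, -0.2231, 0.0543]
tcp_rot: [[-0.308, 0.951, -0.019], [0.951, 0.308, -0.004], [0.002, -0.019, -1.0]]
force: [-0.3, 1.4, -1.4]
opening: 0.209
tcp [ 0.4809 -0.2231  0.0543] yaw 17.95 shift [ 1.4 -0.7  0.8] roll -0.001 F [-0.3  1.4 -1.4] t 19.55 j6 -53.5 open 18.1
```

```bash
python3 -m inch '[[0,0,0,0.8,0],[0,0,0,1.5,0],[0,0,0,1.5,0]]'; python3 -m inch '[[25,0,0,0,0],[35,0,0,0,0],[50,0,0,0,0],[87,0,0,0,0],[87,0,0,0,0],[87,0,0,0,0],[87,0,0,0,0],[87,0,0,0,0]]'
```

```text
time_s: 19.85
position: [0.4809, -0.2232, 0.0534]
tcp_rot: [[-0.308, 0.951, -0.019], [0.951, 0.308, -0.004], [0.002, -0.019, -1.0]]
force: [-0.5, 0.1, 4.2]
opening: 0.206
time_s: 20.65
position: [0.481, -0.2232, 0.0534]
tcp_rot: [[-0.308, 0.951, -0.019], [0.951, 0.308, -0.004], [0.002, -0.019, -1.0]]
force: [0.4, -0.1, -0.4]
opening: 0.843
```

```bash
python3 -m inch '[[87,0,0,-5,0],[87,0,0,-20,0],[87,0,0,-50,0],[87,0,0,-100,0],[87,0,0,-140,0],[87,0,0,-160,0],[87,0,0,-160,0]]'; python3 - <<'E'
from h import *
rows([.575,.02,.30],18)
a,d,m=cap('wrist');C=cloud(d,m).reshape(-1,3)
for lo,hi,n in((.1,.113,'handle'),(.038,.044,'stand')):
  k=(C[:,2]>lo)&(C[:,2]<hi)&(abs(C[:,0]-.48)<.07)&(abs(C[:,1]+.224)<.07);p=C[k];print(n,k.sum(),p.mean(0),cv2.minAreaRect((p[:,:2]*1000).astype(np.float32)))
k=(C[:,2]>.044)&(C[:,2]<.052)&(abs(C[:,0]-.48)<.03)&(abs(C[:,1]+.224)<.03);p=C[k];print('guard',k.sum(),np.median(p,0))
E
```

```text
time_s: 21.35
position: [0.4858, -0.2238, 0.2171]
tcp_rot: [[-0.308, 0.951, -0.012], [0.951, 0.308, -0.009], [-0.005, -0.014, -1.0]]
force: [0.1, -0.2, 0.2]
opening: 0.998
tcp [ 0.4858 -0.2238  0.2171] yaw 17.96 shift [204.1 158.8 -86.1] roll -0.001 F [ 0.1 -0.2  0.2] t 21.35 j6 -53.8 open 86.8
handle 507 [ 0.48044368 -0.22369197  0.10775117] ((480.58837890625, -224.6632843017578), (17.176952362060547, 18.243886947631836), 18.14430046081543)
stand 4308 [ 0.47683121 -0.21950093  0.04302955] ((478.25604248046875, -222.90133666992188), (79.97045135498047, 80.49237823486328), 8.593548774719238)
guard 1085 [ 0.47727658 -0.21713133  0.04782132]
```

```bash
python3 -m inch '[[87,0,0,-80,0],[87,204,140,-86,-1],[87,204,140,-86,-1],[87,204,140,-86,-1],[87,204,140,-86,-1],[87,204,140,-86,-1],[87,204,140,-86,-1],[87,204,140,-86,-1]]'; python3 - <<'E'
from h import *
rows([.575,.02,.30],18)
a,d,m=cap('wrist')
P=np.array([.5843,.0762]);y=np.radians(-11);
for p in((.4613,.089,.164),(*P,.16),(*P,.175)): print(proj(m,p))
u,v=proj(m,[.53,.08,.16]).astype(int);v0,u0=max(v-110,0),max(u-150,0)
cv2.imwrite('pics/f.png',cv2.resize(a[v0:v0+220,u0:u0+300],None,fx=2.6,fy=2.6,interpolation=cv2.INTER_CUBIC)[:,:,::-1]);print(u0,v0)
E
```

```text
time_s: 22.2
position: [0.5553, 0.0171, 0.2961]
tcp_rot: [[-0.969, 0.246, -0.019], [0.246, 0.969, -0.006], [0.017, -0.01, -1.0]]
force: [0.9, -0.3, -0.8]
opening: 1.001
tcp [0.5553 0.0171 0.2961] yaw 75.76 shift [-18.3   7.6  -4.3] roll 1.008 F [ 0.9 -0.3 -0.8] t 22.2 j6 -85.1 open 87.1
[386.38644321  59.36917772]
[399.3653707  207.17026803]
[402.78633531 212.24795127]
241 36
```

View pics/f.png

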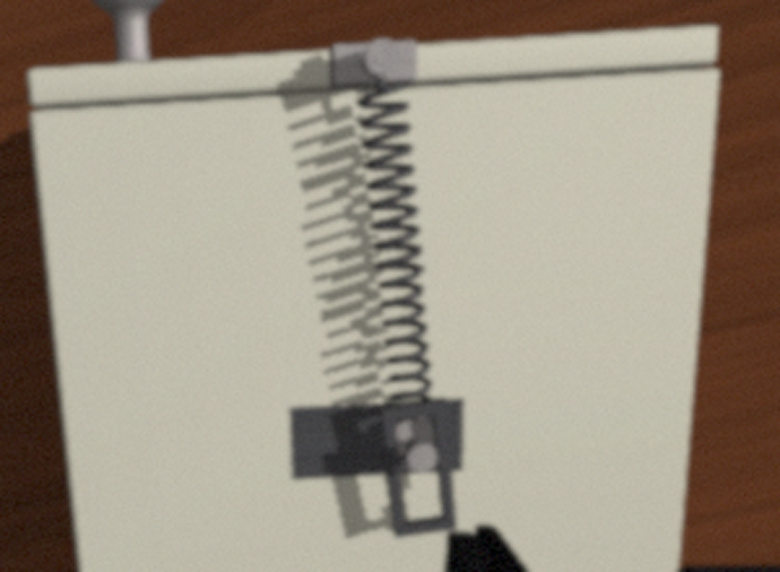

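The picture shows the spring stretched and the link held under the post's head at (422,455). The door is flush along its seam, and the fingers are clear of the cabinet.

```bash
python3 -m inch '[[87,0,0,-20,0],[87,0,0,-20,0],[87,0,0,-20,0]]'; python3 -c "
from rig import bot
print(bot.read_state()['qvel'].round(2));print(bot.hand_in())"
```

```text
time_s: 22.55
position: [0.5551, 0.0161, 0.3147]
tcp_rot: [[-0.969, 0.247, -0.021], [0.247, 0.969, -0.005], [0.019, -0.011, -1.0]]
force: [1.0, -0.2, 0.3]
opening: 1.001
[-0.12  0.17  0.65  0.01  0.2  -0.31]
the job is handed in; nothing more can be done
None
```

The spring is stretched and its link is hooked over the anchor post, the door looks shut, and the puller is back in its stand. I handed the job in at about 22.6 s of the 72 s allowed.

- **Finding the post:** by wrist camera, it is clamped about 11 mm towards +y from the plate's centre.
- **Hooking:** I pulled the link at up to about 9.6 N, which works out to roughly 127 mm of the 146 mm limit. I lowered its anchor window over the post's head and let the spring go onto the stem. The puller then lifted out without resistance.
- **Last cabinet check:** the wrist picture shows the link under the post's head, the spring taut and the door flush. The door angle and the link's height were judged from the picture, not measured.
- **Last puller check:** its handle top reads 107.8 mm, against about 107 mm before it was moved. The puller is about 3 mm off the stand's centre, where 8 mm is allowed. I did not measure its tilt.
- **Robot and bystanders:** the gripper is open and clear of everything. I did not re-measure the bystanders at the end, but no move went near them.

One thing did not go as planned. Lifting the puller for a look at its hook took the arm past its reach, which left the tool tilted about 2°. The tilt caused no trouble in the later steps.

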